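# Take down a keyhole-hung flask shelf for washing

## Robot

A 6-joint arm with a two-finger parallel gripper is mounted at the origin on the work surface. World frame = base frame: x ahead of the robot, y to its left, z up, the work surface at z = 0. Lengths are in m, angles in rad, forces in N, time in s.
With the tool pointing down it reaches from about 0.25 to 0.775 m from the base axis. Payload 4 kg.
Tool frame: the origin (TCP) lies where the fingers leave the gripper's body, on its centre line; the fingertips stand 97 mm ahead of it and the grasp point (between the pads) lies 78 mm ahead of it (arm.grip_point_offset is the distance from the TCP to the grasp point, in m); z points along the fingers, y is the direction in which the jaws open and shut (so a half turn about z gives the same grasp; the last joint's range is limited). The gripper opens to 94 mm and grips with 3 to 60 N. Pads are 16 mm wide; open, the fingers measure 119 mm over their backs; the gripper's body (75 mm by 177 mm) begins 78 mm behind the grasp point.
Start: joints at [1.071, 0.087, 1.371, -0, 1.684, -0.103], TCP at [0.213, 0.507, 0.303] pointing down, gripper open.
Joint ranges: [-3.1, 3.1], [-0.76, 2.03], [0.27, 2.55], [-1.08, 4.22], [0.17, 2.65], [-2.57, 2.57]. Speed limits (rad/s): [2.79, 2.79, 3.14, 3.14, 3.14, 3.14].

## Interface

Orientations are given as [roll, pitch, yaw] about the fixed x, y, z axes, in that order (R = Rz(yaw) Ry(pitch) Rx(roll)).
In Python, from workcell import arm, vision, spot_in, silhouettes, landmark_of gives the robot as it stands.
- The arm moves only by the shell command python3 -m jog 'ROWS' [FORCE]. ROWS is JSON, a list that holds one entry, the list of rows, each a list of 5 numbers: the shift along the tool's x, y, z in m, then the turn about the tool's z in units of 8 degrees (1.0 is 8 degrees), then the closure, from -1 (fully open) to 1 (shut). A call has 1 to 12 rows; each row is the pose to reach, as a shift and turn from the pose commanded when the call began, along the tool's axes at that moment; what a row does not reach only later rows make up. A row lasts 1/10 s, in which the tool goes at most 50 mm and 8.59 degrees, less where a joint would pass 70% of its speed; a pose out of reach is approached as far as the arm can. A call with a gripper value outside its range is refused whole. The fingers move at their own pace and stop on an object; FORCE is the grip in N (left out, the last holds). Time passes only in rows, so rows that repeat a pose let the fingers close. It gives the time, the measured TCP pose, the force and the opening at its end, in the units of the state.
- arm.observe(): the state, without advancing time (a new reading comes with each control period).
- vision.read_camera(name): name is "scene" or "top" or "wrist"; returns the picture (480x640x3 uint8, blue, green, red); there is no depth.
- vision.camera_model(name): a dict with "fx", "fy", "cx", "cy" (pixels), "world_to_cam" (4x4, takes a point from world to camera coordinates); the wrist camera has in their place "hand_eye" (4x4, takes a point from camera to tool coordinates, whose origin is the TCP and whose axes are the flange's). Camera axes: x right, y down, z forward; pixel columns grow to the right and rows downward; lengths in m; the calibration is good to about 2 mm. A picture is of the moment at which its call begins: read the wrist's pose just before it. camera_model takes no time and is no camera call.
- arm.hand_in(): hands the job in, once; it reports no verdict.
Trained networks look in the newest picture that a camera, given by its name, has taken for a name from the list of things; names that differ only in an ending like _2 or _b are one class to them, and where a whole thing is asked for, a point or a joint stands for the part that bears it (a point fixed in the world has none). Each returns a list of dicts, best first, with "confidence" (0 to 1); they miss things now and then, are a little off and sometimes report something else, mostly with a low value. They report only what shows in the picture. A call takes as long as a camera call. They do not tell look-alikes from the thing itself.
- spot_in(camera, target): "point" ([row, column] in pixels, amid what is visible of it).
- silhouettes(camera, target): "region" (480x640 bool, what is visible of it) and "point" ([row, column] in pixels, amid what is visible of it).
- landmark_of(camera, target): "point" ([row, column] in pixels: a listed point, or the origin of a listed thing).
The state is a dict: "clock": time; "joint_positions": joint angles; "dq": joint speeds; "joint_torque": joint torques, N m; "eef_pos": TCP position; "orientation": TCP orientation; "contact_force": force on the tool from outside, world axes, zero at the start; "ft_torque": the same for the moment, N m; "opening": finger opening in m.
Only numpy, scipy, OpenCV 4.12 (cv2) and the standard library are available. Lean on these libraries where they do the work, as an engineer would, in place of code of your own. Each camera call takes 0.05 s, during which the arm holds its last target. There are 200 camera calls.

## Task

The small blue hanging flask shelf has to be washed: first take the amber flask off it and stand it upright fully on the round cork mat. Then unhook the shelf from its two screws without forcing it (lift it until the screw heads are in the wide parts of the keyholes, then pull it straight off the panel) and stand it upright, flat on the floor of the white wash tray. Neither may be dropped or tipped over, and leave the other flask, the bottle and the jar where they stand.

Things in the scene. Friction and masses are not known exactly. Their poses are not given: they have to be found in the camera images.
- panel: Fixed upright wooden panel, 220 mm wide (y), 175 mm high, 18 mm thick; its foot, 12 mm high, reaches 30 mm out in front. Origin on the bench at the foot of the middle of its front face; x points out of the front face, where the shelf hangs (away from the robot, give or take the yaw), z up. Two screws stand out of the front face at y = +45 and -45 mm, 150 mm up.
- screw_left (a point): Steel screw at the panel's y = +45 mm: shank 8 mm in diameter, 7.5 mm long, then a head 18 mm in diameter, 5 mm thick. This point is the centre of the head's outer face, 12.5 mm in front of the panel's face; axes as the panel's.
- screw_right (a point): The same screw at the panel's y = -45 mm; this point is the centre of its head's outer face; axes as the panel's.
- shelf: Loose blue steel hanging shelf, about 0.35 kg. Origin: centre of the underside of its ledge; x away from the panel, y along its width, z up. Ledge 92 mm deep (x -46 to +46), 140 mm wide, 5 mm thick. Back plate 5 mm thick at x -46 to -41, 110 mm high, with two keyholes. A front lip 8 mm thick and 16 mm high at x 38 to 46, with an upright tab in its middle.
- shelf_tab (a point): Point to grasp on the upright tab in the middle of the shelf's front lip: 45 mm above the shelf's underside, 42 mm in front (x) of the shelf's origin. The tab is 8 mm thick (along shelf x), 40 mm wide (y), its top 65 mm above the underside. Axes as the shelf's.
- keyhole (a point): Centre of the wide part (about round, 26 mm across) of the shelf's keyhole at shelf y = +45 mm, 63 mm above the underside; its twin is at y = -45. Above it runs a slot 12 mm wide. The shelf hangs with the shanks at the tops of the slots, 2.5 mm loose between panel and heads; raised 28 mm, the heads are centred in the wide parts, and 15 mm or more straight out along x frees it.
- flask: Loose amber conical flask, 0.13 kg, standing on the shelf's ledge between back plate and tab. Origin at the centre of its underside, z up.
- flask_center (a point): Point on the amber flask's axis half-way up, 60 mm above its underside. The flask is 120 mm high, 66 mm across at the base, narrowing to a straight neck 26 mm in diameter from 82 to 114 mm above the underside, with a rim 32 mm across at the top.
- mat: Fixed round cork mat on the bench, 130 mm in diameter, 4 mm thick; origin at the centre of its underside.
- tray: Fixed white open wash tray, outside 240 mm (x) by 200 mm (y), 35 mm high, walls and floor 5 mm thick; origin at the centre of its underside.
- clear_flask: Bystander: clear conical flask, 126 mm high, 69 mm across; origin at the centre of its underside.
- bottle: Bystander: green glass bottle with black cap, 150 mm high, 72 mm across; origin at the centre of its underside.
- jar: Bystander: white jar with red lid, 90 mm high, 80 mm across; origin at the centre of its underside.
There are look-alikes about, which are no part of the job. What is meant by the shelf is not purple or yellow, and is the larger of those in its own colour.

How it is judged:
By the outcome, as a careful person would: the job done as asked, in the order asked, and still so for the second after the job is handed in, with the robot touching nothing.
It also fails if it takes over 61 s, if anything falls off the work surface, if the arm or the gripper's body presses on something with over 40 N, if the wrist force passes 120 N, or if a joint passes its speed limit or range.

## Working session

There is one attempt and no reset: what is moved stays moved. The work goes in short steps, Python scripts to look and compute and a shell command to move; the robot and the scene stay as the last step left them, time stands still between calls to the robot, and variables do not carry over. Pictures are saved under pics/ and viewed, about 8 in all and at most 12, crops included, and the job is handed in when it is done.

```bash
mkdir -p pics; ls
python3 - <<'E'
from workcell import arm, vision, spot_in, silhouettes, landmark_of
import cv2, numpy as np
print(arm.observe())
a=[vision.read_camera(n) for n in ("scene","top")]
for n,i in zip(("scene","top"),a): cv2.imwrite(f"pics/{n}0.png",i)
for n in ("scene","top"):
    m=vision.camera_model(n); print(n,m['fx'],m['cx'],m['cy'],np.round(m['world_to_cam'],3).tolist())
    for t in ["shelf","shelf_tab","keyhole","screw_left","flask","flask_center","mat","tray","panel","clear_flask","bottle","jar"]:
        print(t,[(np.round(d["point"]).tolist(),round(d["confidence"],2)) for d in landmark_of(n,t)][:4])
E
```

```text
pics
{'clock': 0.0, 'joint_positions': array([ 1.07091360e+00,  8.79592932e-02,  1.37223704e+00, -1.38654716e-05,
        1.68361730e+00, -1.03090257e-01]), 'dq': array([-0.00068857, -0.0010824 , -0.00045935, -0.00057613,  0.00080696,
        0.00091598]), 'joint_torque': array([ 4.26548286e-04, -3.40188611e+01, -3.02423215e+01,  7.18165515e-02,
        3.32416082e-02, -1.62739916e-04]), 'eef_pos': array([0.212394  , 0.50696902, 0.30151035]), 'orientation': array([-3.13938205e+00, -2.14848415e-04,  2.74479840e+00]), 'contact_force': array([-0.08477424, -0.50321972,  0.8296877 ]), 'ft_torque': array([ 0.00150447, -0.02169806,  0.02652371]), 'opening': 0.09401009146908097}
scene 571.7935988332314 318.5493531198267 237.52361204534972 [[0.634, 0.774, -0.001, -0.454], [0.514, -0.422, -0.747, -0.18], [-0.578, 0.473, -0.665, 1.727], [0.0, 0.0, 0.0, 1.0]]
shelf [([259.0, 414.0], 0.94), ([211.0, 348.0], 0.67), ([216.0, 428.0], 0.62), ([187.0, 386.0], 0.56)]
shelf_tab [([205.0, 359.0], 0.96), ([203.0, 438.0], 0.95), ([171.0, 378.0], 0.77), ([250.0, 425.0], 0.55)]
keyhole [([176.0, 348.0], 0.79
[... 564 characters left out ...]
, -0.11, 0.598], [0.11, 0.003, -0.994, 1.009], [0.0, 0.0, 0.0, 1.0]]
shelf [([219.0, 145.0], 0.87), ([272.0, 227.0], 0.78), ([179.0, 214.0], 0.71), ([270.0, 224.0], 0.71)]
shelf_tab [([250.0, 220.0], 0.93), ([311.0, 131.0], 0.89), ([173.0, 200.0], 0.59), ([215.0, 119.0], 0.59)]
keyhole [([196.0, 215.0], 0.91), ([237.0, 154.0], 0.91), ([281.0, 122.0], 0.73), ([292.0, 197.0], 0.61)]
screw_left [([288.0, 192.0], 0.8), ([294.0, 231.0], 0.73)]
flask [([270.0, 229.0], 0.89), ([296.0, 342.0], 0.55)]
flask_center [([267.0, 224.0], 0.78)]
mat [([293.0, 341.0], 0.63)]
tray [([309.0, 466.0], 0.73)]
panel [([294.0, 229.0], 0.74)]
clear_flask [([177.0, 341.0], 0.6)]
bottle [([174.0, 412.0], 0.65)]
jar []
```

View pics/scene0.png

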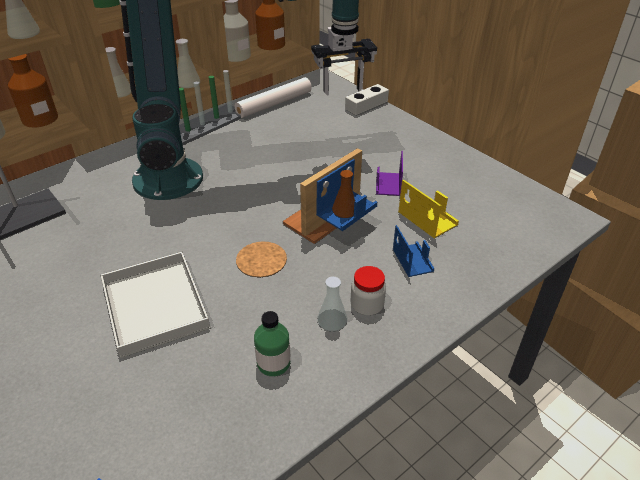

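View pics/top0.png

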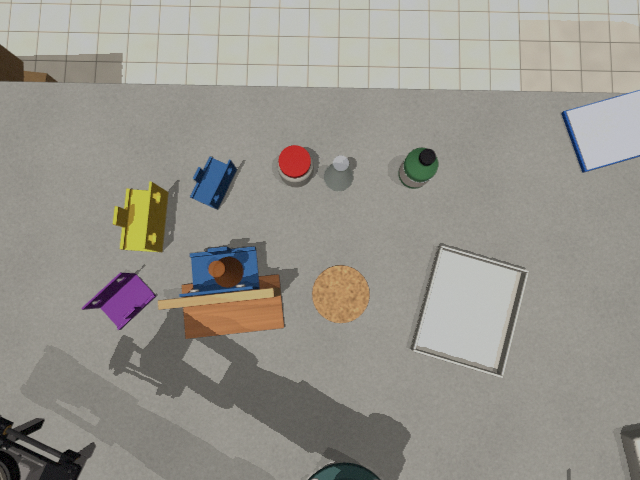

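Scene: the amber flask stands on the blue shelf hanging on the panel at scene (row 205, col 350), top (270, 225). Shelf candidates in the top view: hanging blue (270, 225), small loose blue (182, 213), yellow (218, 145) and purple (300, 120). By the description I choose the hanging blue one. I'll check it in a close crop.

```bash
cat > h.py <<'E'
import numpy as np, cv2
from workcell import arm, vision, spot_in, silhouettes, landmark_of
from scipy.spatial.transform import Rotation as Ro
def cam(n):
    m=vision.camera_model(n); K=np.array([[m['fx'],0,m['cx']],[0,m['fy'],m['cy']],[0,0,1]])
    if n=='wrist':
        s=arm.observe(); T=np.eye(4); T[:3,:3]=Ro.from_euler('xyz',s['orientation']).as_matrix(); T[:3,3]=s['eef_pos']
        W=np.linalg.inv(T@np.array(m['hand_eye']))
    else: W=np.array(m['world_to_cam'])
    return K@W[:3]
def atz(P,rc,z):  # pixel (row,col) -> world at height z
    r,c=rc; A=np.array([P[0]-c*P[2],P[1]-r*P[2]]); b=-A[:,3]-A[:,2]*z
    return np.append(np.linalg.solve(A[:,:2],b),z)
def tri(P1,a,P2,b):
    X=cv2.triangulatePoints(P1,P2,np.array(a[::-1],float),np.array(b[::-1],float))[:,0]; return X[:3]/X[3]
def pix(P,X):
    p=P@np.append(X,1); return np.array([p[1],p[0]])/p[2]
E
python3 - <<'E'
from h import *
S,T=cam('scene'),cam('top')
p=lambda n,v:print(n,np.round(v,4))
p('tab',tri(S,(205,359),T,(250,220))); p('fc',tri(S,(192,347),T,(267,224)))
p('mat',tri(S,(259,261),T,(293,341))); p('mat s',atz(S,(259,261),.004)); p('mat t',atz(T,(293,341),.004))
p('tray s',atz(S,(303,156),.005)); p('tray t',atz(T,(309,466),.005))
for rc in [(245,440),(271,526),(375,502),(349,413)]: p('traycorner',atz(T,rc,.035))
for rc in [(307,160),(293,273)]: p('paneltop',atz(T,rc,.175))
for n,z in [('screw_left',.15),('screw_right',.15),('keyhole',.122),('shelf_tab',.104)]:
    for c,P in (('scene',S),('top',T)):
        for d in landmark_of(c,n): print(n,c,np.round(d['point'],1),round(d['confidence'],2),np.round(atz(P,d['point'],z),4))
im=cv2.imread('pics/top0.png')[225:345,140:300]; cv2.imwrite('pics/crop1.png',cv2.resize(im,None,fx=5,fy=5,interpolation=cv2.INTER_CUBIC))
E
```

```text
tab [0.5523 0.2704 0.0986]
fc [0.5175 0.2569 0.1261]
mat [ 0.468   0.0141 -0.0005]
mat s [0.4717 0.0114 0.004 ]
mat t [0.4683 0.0148 0.004 ]
tray s [ 0.4387 -0.2659  0.005 ]
tray t [ 0.4383 -0.2656  0.005 ]
traycorner [ 0.5783 -0.2009  0.035 ]
traycorner [ 0.5247 -0.3891  0.035 ]
traycorner [ 0.3011 -0.3313  0.035 ]
traycorner [ 0.3519 -0.1407  0.035 ]
paneltop [0.4376 0.3638 0.175 ]
paneltop [0.468  0.1517 0.175 ]
screw_left scene [169.6 348.6] 0.85 [0.4709 0.3035 0.15  ]
screw_left scene [211.5 347.7] 0.27 [0.5998 0.1862 0.15  ]
screw_left top [288.3 191.9] 0.8 [0.4735 0.3121 0.15  ]
screw_left top [293.8 231.2] 0.73 [0.4645 0.2352 0.15  ]
screw_right scene [181.  330.9] 0.95 [0.48  0.235 0.15 ]
screw_right scene [175.  346.3] 0.17 [0.4852 0.2828 0.15  ]
screw_right top [283. 236.] 0.73 [0.4855 0.2267 0.15  ]
keyhole scene [175.5 347.6] 0.79 [0.4602 0.3107 0.122 ]
keyhole scene [239.9 396.5] 0.69 [0.7255 0.2282 0.122 ]
keyhole scene [196.8 408.5] 0.69 [0.6283 0.369  0.122 ]
keyhole scene [180.1 404. ] 0.65 [0.5703 0.4121 0.122 ]
keyhole top [196.3 214.7] 0.91 [0.6613 0.282  0.122 ]
keyhole top [237.4 153.8] 0.91 [0.5742 0.4019 0.122 ]
keyhole top [281.3 121.5] 0.73 [0.4844 0.4616 0.122 ]
keyhole top [291.6 197.4] 0.61 [0.4669 0.3082 0.122 ]
shelf_tab scene [205.2 358.7] 0.96 [0.557  0.2636 0.104 ]
shelf_tab scene [203.4 437.9] 0.95 [0.6802 0.4256 0.104 ]
shelf_tab scene [171.4 377.8] 0.77 [0.4798 0.4048 0.104 ]
shelf_tab scene [249.8 425.3] 0.55 [0.7794 0.2711 0.104 ]
shelf_tab top [250.5 220.5] 0.93 [0.5516 0.2692 0.104 ]
shelf_tab top [310.8 131.2] 0.89 [0.4253 0.4454 0.104 ]
shelf_tab top [172.8 199.5] 0.59 [0.7141 0.3202 0.104 ]
shelf_tab top [215.3 119.2] 0.59 [0.6207 0.4828 0.104 ]
```

View pics/crop1.png

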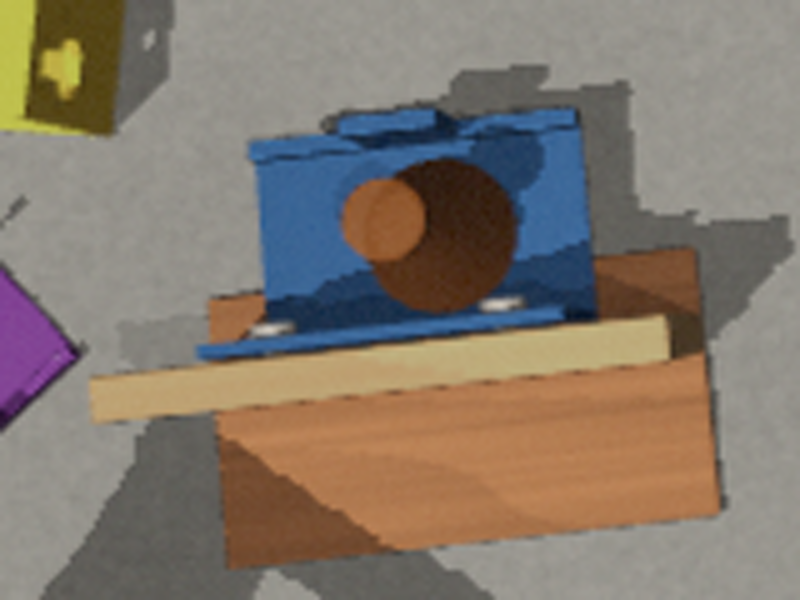

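The crop confirms the choice. The amber flask (rim at crop 384,219) stands on the hanging blue shelf, and the two screw heads show at crop (272,330) and (503,304). The tab top is at crop (388,122).

Run:
```python
from h import *
T=cam('top')
c=lambda x,y:(225+y/5-.4,140+x/5-.4)
a,b=atz(T,c(90,378),.175),atz(T,c(667,316),.175); print(a,b,np.linalg.norm(a-b))
d=(a-b)/np.linalg.norm(a-b); yaw=np.arctan2(-d[0],d[1]); print('yaw deg',np.degrees(yaw))
m=(a+b)/2; X=np.array([np.cos(yaw),np.sin(yaw),0])
print('panel',m,'tab pred',m+X*(.046+.042+.0))
print('tab',atz(T,c(388,122),.124)); print('rim',atz(T,c(384,219),.184))
for p in ((272,330),(503,304)): print('screw',atz(T,c(*p),.15+.0),)
m=vision.camera_model('wrist'); print(m)
```

```text
[0.4502099  0.36904594 0.175     ] [0.4777664  0.15201771 0.175     ] 0.2187706864059307
yaw deg 7.2362372768696
panel [0.46398815 0.26053182 0.175     ] tab pred [0.55128725 0.27161636 0.175     ]
tab [0.55305929 0.27179931 0.124     ]
rim [0.51195518 0.2587498  0.184     ]
screw [0.46919099 0.30777052 0.15      ]
screw [0.48101508 0.21834618 0.15      ]
{'fx': 407.9797802950264, 'fy': 407.9797802950264, 'cx': 320.9730214711962, 'cy': 234.29507781174144, 'hand_eye': array([[ 1.44242768e-04, -9.58706252e-01, -2.84398141e-01,
         8.34817868e-02],
       [ 9.99999672e-01,  3.64931248e-04, -7.22997514e-04,
        -1.66329942e-04],
       [ 7.96928005e-04, -2.84397943e-01,  9.58705990e-01,
        -8.11606484e-02],
       [ 0.00000000e+00,  0.00000000e+00,  0.00000000e+00,
         1.00000000e+00]])}
```

```bash
cat >> h.py <<'E'
def go(x,y,z,yaw):
    "print shift in tool axes and turn units to reach TCP (x,y,z) with tool yaw deg"
    s=arm.observe(); R=Ro.from_euler('xyz',s['orientation']); d=R.inv().apply(np.array([x,y,z])-s['eef_pos'])
    t=(yaw-np.degrees(s['orientation'][2])+180)%360-180
    print('t',round(s['clock'],2),'pos',np.round(s['eef_pos'],4),'yaw',round(np.degrees(s['orientation'][2]),2),'F',np.round(s['contact_force'],1),'op',round(s['opening'],4))
    print('shift',np.round(d,4),'turn units',round(-t/8,3))
E
python3 -c "
from h import *
go(.513,.259,.335,187.3)"
```

```text
t 1.7 pos [0.2126 0.5073 0.3027] yaw 157.27 F [1.2 0.1 0.2] op 0.0941
shift [-0.373  -0.1129 -0.0323] turn units -3.754
```

```bash
python3 -m jog '[[[0,0,-0.032,0,-1],[-0.045,-0.014,-0.032,-1,-1],[-0.09,-0.028,-0.032,-2,-1],[-0.135,-0.041,-0.032,-3,-1],[-0.18,-0.055,-0.032,-3.754,-1],[-0.225,-0.068,-0.032,-3.754,-1],[-0.27,-0.082,-0.032,-3.754,-1],[-0.315,-0.096,-0.032,-3.754,-1],[-0.36,-0.109,-0.032,-3.754,-1],[-0.373,-0.113,-0.032,-3.754,-1],[-0.373,-0.113,-0.032,-3.754,-1],[-0.373,-0.113,-0.032,-3.754,-1]]]'
python3 - <<'E'
from h import *
go(.513,.259,.335,187.3)
P=cam('wrist'); i=vision.read_camera('wrist'); cv2.imwrite('pics/w1.png',i)
for n,z in [('flask_center',.124),('flask',.064),('shelf_tab',.104),('screw_left',.15),('screw_right',.15),('keyhole',.122),('panel',0)]:
    for d in landmark_of('wrist',n): print(n,np.round(d['point'],1),round(d['confidence'],2),np.round(atz(P,d['point'],z),4))
E
```

```text
clock: 2.9
eef_pos: [0.5123, 0.2595, 0.3346]
orientation: [3.141, -0.001, -3.014]
contact_force: [-0.5, -0.1, -0.6]
opening: 0.0942
t 2.9 pos [0.5123 0.2595 0.3346] yaw -172.68 F [-0.5 -0.1 -0.6] op 0.0942
shift [-0.0006 -0.0006 -0.0004] turn units 0.003
flask_center [230.2 323. ] 0.72 [0.5117 0.261  0.124 ]
flask [207.8 320.4] 0.85 [0.5085 0.2585 0.064 ]
flask [120.7  80.5] 0.36 [0.4605 0.0515 0.064 ]
shelf_tab [133.9 567. ] 0.98 [0.4204 0.4321 0.104 ]
shelf_tab [274.4 328.9] 0.85 [0.5541 0.2715 0.104 ]
shelf_tab [400.2 369.4] 0.84 [0.6708 0.3241 0.104 ]
screw_left [189.9 398.4] 0.58 [0.4707 0.3055 0.15  ]
screw_right [190.6 263.4] 0.7 [0.4825 0.2174 0.15  ]
keyhole [360.5 335.5] 0.76 [0.622  0.2857 0.122 ]
keyhole [299.5 485.5] 0.68 [0.5523 0.3955 0.122 ]
keyhole [213.7 572.2] 0.56 [0.4762 0.4424 0.122 ]
panel [151.5 328.2] 0.95 [0.4646 0.2607 0.    ]
```

View pics/w1.png

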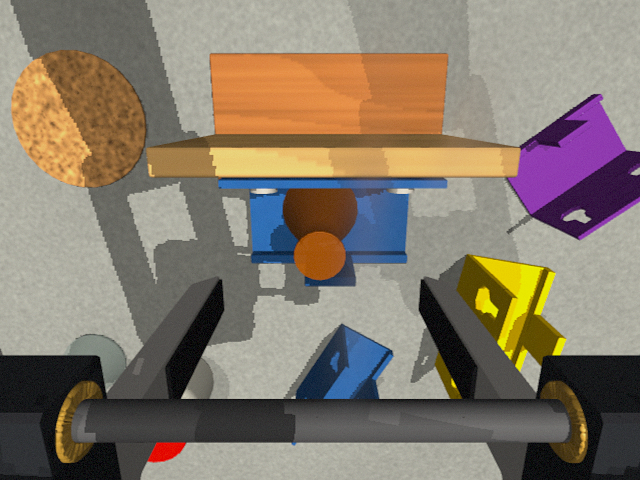

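The picture shows the flask rim at (row 256, col 320), midway between the fingers. The panel edge is level in the image, so the yaw is right, and the mat is at (118, 78).

Run:
```python
from h import *
P=cam('wrist'); print(atz(P,(256,319.7),.184)); print('mat',atz(P,(118,79),.004))
go(*atz(P,(256,319.7),.184)[:2],.240,187.3)
```

```text
[0.51137725 0.25850964 0.184     ]
mat [0.46406099 0.01608545 0.004     ]
t 3.3 pos [0.5123 0.2595 0.3349] yaw -172.62 F [-0.2  0.2 -0.8] op 0.0938
shift [ 0.0011 -0.0009  0.0949] turn units 0.009
```

```bash
python3 -m jog '[[[0.001,-0.001,0.04,0,-1],[0.001,-0.001,0.075,0,-1],[0.001,-0.001,0.095,0,-1],[0.001,-0.001,0.095,0,-1],[0.001,-0.001,0.095,0,0.4],[0.001,-0.001,0.095,0,0.7],[0.001,-0.001,0.095,0,0.7],[0.001,-0.001,0.095,0,0.7],[0.001,-0.001,0.095,0,0.7],[0.001,-0.001,0.095,0,0.7],[0.001,-0.001,0.095,0,0.7],[0.001,-0.001,0.095,0,0.7]]]' 20
```

```text
clock: 4.5
eef_pos: [0.512, 0.2578, 0.2396]
orientation: [3.142, -0.0, -3.014]
contact_force: [-0.7, -0.2, 0.6]
opening: 0.0335
```

```bash
python3 -m jog '[[[0,0,0,0,0.9],[0,0,0,0,0.9],[0,0,0,0,0.9],[0,0,0,0,0.9]]]' 20; python3 -m jog '[[[0,0,0,0,0.9],[0,0,-0.015,0,0.9],[0,0,-0.03,0,0.9],[0,0,-0.03,0,0.9]]]' 20
```

```text
clock: 4.9
eef_pos: [0.512, 0.2578, 0.2397]
orientation: [3.141, 0.0, -3.014]
contact_force: [0.6, 0.8, -0.7]
opening: 0.0298
clock: 5.3
eef_pos: [0.5132, 0.2581, 0.2737]
orientation: [3.14, 0.006, -3.014]
contact_force: [0.2, 0.1, -1.4]
opening: 0.0304
```

```bash
python3 -m jog '[[[0,0,-0.03,0,0.9],[0,0,-0.06,0,0.9],[0,0,-0.09,0,0.9],[0,0,-0.105,0,0.9],[0,0,-0.105,0,0.9],[0,0,-0.105,0,0.9]]]' 20
python3 - <<'E'
from h import *
go(.4675,.014,.375,187.3)
S,T=cam('scene'),cam('top')
i=vision.read_camera('scene'); j=vision.read_camera('top'); cv2.imwrite('pics/s2.png',cv2.resize(i[80:320,200:520],None,fx=2.5,fy=2.5,interpolation=cv2.INTER_CUBIC))
for n in ('flask','flask_center'):
  a=landmark_of('scene',n);b=landmark_of('top',n)
  for q in (a,b): print(n,[(np.round(d['point'],1),d['confidence']) for d in q])
  if a and b: print(tri(S,a[0]['point'],T,b[0]['point']))
E
```

```text
clock: 5.9
eef_pos: [0.5121, 0.2577, 0.3744]
orientation: [3.142, 0.0, -3.014]
contact_force: [0.1, 0.4, -1.1]
opening: 0.0307
t 5.9 pos [0.5121 0.2577 0.3744] yaw -172.71 F [ 0.1  0.4 -1.1] op 0.0307
shift [ 0.0751 -0.2361 -0.0006] turn units -0.001
flask [(array([167. , 346.2]), 0.67), (array([211.3, 349. ]), 0.18)]
flask [(array([266.4, 215.9]), 0.43)]
[0.51451595 0.25509519 0.20285389]
flask_center [(array([148.4, 347.1]), 0.76)]
flask_center []
```

View pics/s2.png

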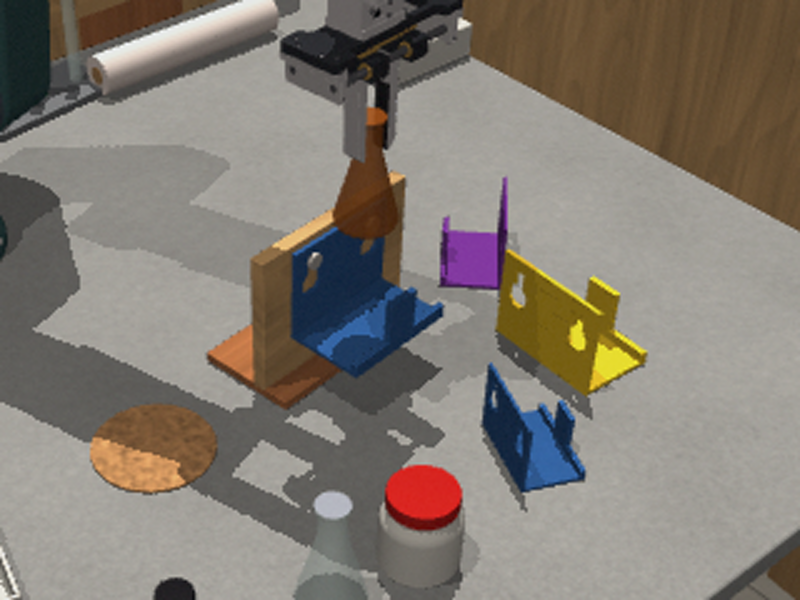

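The flask hangs upright in the fingers with its base above the panel top, and the shelf still hangs on its screws. Next, to the mat.

```bash
python3 -m jog '[[[0.0125,-0.039,-0.01,0,0.9],[0.025,-0.079,-0.01,0,0.9],[0.0375,-0.118,-0.01,0,0.9],[0.05,-0.157,-0.01,0,0.9],[0.0625,-0.197,0,0,0.9],[0.072,-0.225,0,0,0.9],[0.075,-0.236,0,0,0.9],[0.075,-0.236,0.04,0,0.9],[0.075,-0.236,0.085,0,0.9],[0.075,-0.236,0.13,0,0.9],[0.075,-0.236,0.165,0,0.9],[0.075,-0.236,0.178,0,0.9]]]' 20
python3 -m jog '[[[0,0,0.004,0,0.9],[0,0,0.007,0,0.9],[0,0,0.009,0,0.9],[0,0,0.009,0,0.9]]]' 20
python3 - <<'E'
from h import *
go(.4675,.014,.180,187.3)
E
```

```text
clock: 7.4
eef_pos: [0.4656, 0.015, 0.1922]
orientation: [3.139, -0.008, -3.014]
contact_force: [-0.2, 0.5, -1.1]
opening: 0.0304
clock: 7.8
eef_pos: [0.4685, 0.0142, 0.1893]
orientation: [-3.141, 0.003, -3.014]
contact_force: [-0.6, -0.1, -1.2]
opening: 0.0298
t 7.8 pos [0.4685 0.0142 0.1893] yaw -172.7 F [-0.6 -0.1 -1.2] op 0.0298
shift [ 0.0011 -0.      0.0093] turn units 0.0
```

```bash
python3 -m jog '[[[0,0,0.003,0,0.9],[0,0,0.005,0,0.9],[0,0,0.007,0,0.9],[0,0,0.007,0,0.9],[0,0,0.007,0,0.9]]]' 20
python3 -m jog '[[[0,0,0.001,0,0.9],[0,0,0.001,0,0.9]]]' 20
```

```text
clock: 8.3
eef_pos: [0.4678, 0.0142, 0.1811]
orientation: [3.142, 0.001, -3.014]
contact_force: [-0.7, 0.5, 1.2]
opening: 0.0301
clock: 8.5
eef_pos: [0.4683, 0.0143, 0.181]
orientation: [3.142, 0.002, -3.014]
contact_force: [-0.8, 0.2, 5.3]
opening: 0.0304
```

Contact: the base is on the mat. I'll open, then rise straight up.

```bash
python3 -m jog '[[[0,0,0,0,0.2],[0,0,0,0,0],[0,0,0,0,-0.3],[0,0,0,0,-0.3],[0,0,0,0,-0.3],[0,0,-0.04,0,-0.3],[0,0,-0.08,0,-0.3],[0,0,-0.12,0,-0.3],[0,0,-0.14,0,-0.3],[0,0,-0.14,0,-0.3]]]'
python3 - <<'E'
from h import *
S,T=cam('scene'),cam('top')
i=vision.read_camera('scene'); j=vision.read_camera('top')
for n in ('flask','flask_center','mat','shelf_tab','keyhole'):
  for c in ('scene','top'): print(n,c,[(np.round(d['point'],1).tolist(),round(d['confidence'],2),np.round(atz(cam(c),d['point'],{'flask':.004,'flask_center':.064,'mat':.004,'shelf_tab':.104,'keyhole':.122}[n]),3).tolist()) for d in landmark_of(c,n)][:5])
cv2.imwrite('pics/s3.png',np.hstack([cv2.resize(i[120:320,200:400],(400,400)),cv2.resize(j[200:400,200:400],(400,400))]))
go(.549,.2715,.29,97.3)
E
```

```text
clock: 9.5
eef_pos: [0.4688, 0.014, 0.3236]
orientation: [-3.14, 0.008, -3.014]
contact_force: [-0.5, -0.1, -0.9]
opening: 0.061
flask scene [([256.2, 262.6], 0.88, [0.466, 0.02, 0.004])]
flask top [([176.3, 337.8], 0.45, [0.736, 0.026, 0.004])]
flask_center scene [([242.2, 260.6], 0.88, [0.476, 0.012, 0.064])]
flask_center top []
mat scene [([258.0, 262.2], 0.55, [0.471, 0.016, 0.004]), ([182.6, 328.3], 0.43, [0.329, 0.355, 0.004])]
mat top []
shelf_tab scene [([250.7, 427.4], 0.93, [0.785, 0.273, 0.104]), ([173.1, 378.6], 0.92, [0.487, 0.401, 0.104]), ([204.0, 439.9], 0.76, [0.685, 0.428, 0.104]), ([206.0, 360.6], 0.58, [0.562, 0.265, 0.104])]
shelf_tab top [([170.1, 199.0], 0.89, [0.72, 0.322, 0.104]), ([312.5, 129.8], 0.82, [0.422, 0.448, 0.104]), ([250.0, 220.6], 0.66, [0.553, 0.269, 0.104]), ([215.7, 115.5], 0.66, [0.62, 0.49, 0.104])]
keyhole scene [([173.6, 346.8], 0.96, [0.452, 0.315, 0.122]), ([196.6, 407.8], 0.75, [0.627, 0.368, 0.122]), ([239.2, 399.3], 0.71, [0.728, 0.235, 0.122]), ([178.3, 402.5], 0.69, [0.562, 0.415, 0.122]), ([182.4, 327.2], 0.64, [0.449, 0.249, 0.122])]
keyhole top [([197.2, 214.4], 0.83, [0.659, 0.283, 0.122]), ([292.3, 201.5], 0.76, [0.466, 0.3, 0.122]), ([236.3, 154.8], 0.68, [0.577, 0.4, 0.122]), ([278.5, 123.5], 0.64, [0.49, 0.458, 0.122])]
t 10.1 pos [0.4676 0.0142 0.3193] yaw -172.7 F [-0.9  0.1  0.3] op 0.0608
shift [-0.1135  0.2449  0.0293] turn units 11.25
```

View pics/s3.png

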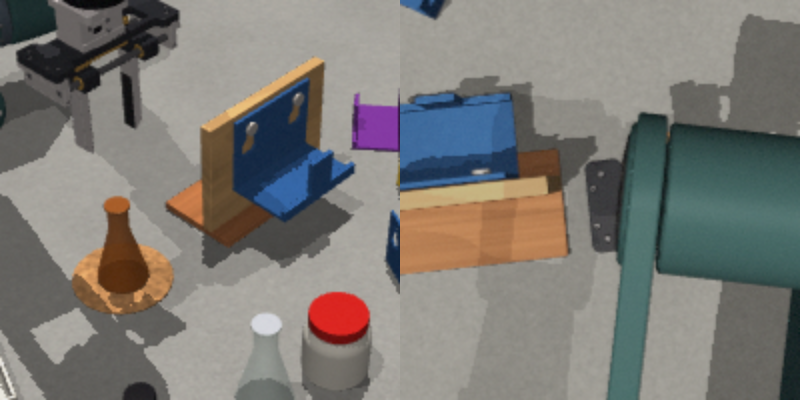

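Flask stands upright, centred on the mat (left image, 123,275); shelf tab is at left (320,165). Now hover above the tab.

```bash
python3 -m jog '[[[-0.0095,0.02,0.0,1,-0.3],[-0.019,0.041,0.0,2,-0.3],[-0.028,0.061,0,3,-0.3],[-0.038,0.082,0,4,-0.3],[-0.047,0.102,0,5,-0.3],[-0.057,0.122,0,6,-0.3],[-0.066,0.143,0,7,-0.3],[-0.076,0.163,0,8,-0.3],[-0.085,0.184,0,9,-0.3],[-0.095,0.204,0,10,-0.3],[-0.104,0.225,0,11,-0.3],[-0.1165,0.2445,0,11.25,-0.3]]]'
python3 -m jog '[[[0,0,0,0,-0.3],[0,0,0,0,-0.3]]]'
python3 - <<'E'
from h import *
P=cam('wrist'); i=vision.read_camera('wrist'); cv2.imwrite('pics/w2.png',i)
for n,z in [('shelf_tab',.104),('screw_left',.15),('screw_right',.15)]:
    for d in landmark_of('wrist',n): print(n,np.round(d['point'],1),round(d['confidence'],2),np.round(atz(P,d['point'],z),4))
np.save('P2.npy',P); go(.5525,.2715,.186,97.3)
E
```

```text
clock: 11.3
eef_pos: [0.5522, 0.2726, 0.3197]
orientation: [-3.142, -0.0, 1.695]
contact_force: [1.6, -1.0, 0.0]
opening: 0.0607
clock: 11.5
eef_pos: [0.552, 0.2715, 0.3192]
orientation: [-3.141, 0.001, 1.699]
contact_force: [0.3, 0.4, -0.4]
opening: 0.0609
shelf_tab [228.3 322.5] 0.83 [0.5526 0.2711 0.104 ]
shelf_tab [159.5 526.2] 0.73 [0.6909 0.3409 0.104 ]
screw_left [174.5 198. ] 0.62 [0.4706 0.3082 0.15  ]
screw_right [306.8 209. ] 0.8 [0.4818 0.2194 0.15  ]
t 11.7 pos [0.552  0.2706 0.3201] yaw 97.25 F [-0.6  1.4  0.4] op 0.0608
shift [0.0009 0.0006 0.1341] turn units -0.006
```

View pics/w2.png

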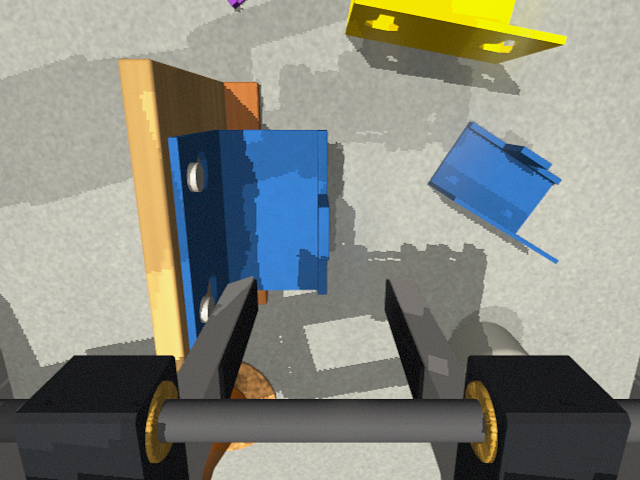

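The tab's top edge is at rows 195–258, col 323, between the fingers. The shelf edge runs vertical in the image, so the jaws are square to the tab.

```bash
python3 -m jog '[[[0.001,0.0005,0.045,0,-0.3],[0.001,0.0005,0.09,0,-0.3],[0.001,0.0005,0.12,0,-0.3],[0.001,0.0005,0.134,0,-0.3],[0.001,0.0005,0.134,0,0.1],[0.001,0.0005,0.134,0,0.5],[0.001,0.0005,0.134,0,0.95],[0.001,0.0005,0.134,0,0.95],[0.001,0.0005,0.134,0,0.95],[0.001,0.0005,0.134,0,0.95],[0.001,0.0005,0.134,0,0.95],[0.001,0.0005,0.134,0,0.95]]]' 10
python3 -m jog '[[[0,0,0,0,1],[0,0,0,0,1],[0,0,0,0,1],[0,0,0,0,1]]]' 10
python3 -m jog '[[[0,0,0,0,1],[0,0,0,0,1],[0,0,0,0,1]]]' 50
python3 -c "
from h import *
go(.5525,.2715,.186,97.3)"
```

```text
clock: 12.9
eef_pos: [0.553, 0.2726, 0.1863]
orientation: [3.14, -0.0, 1.698]
contact_force: [1.8, 0.1, 0.8]
opening: 0.0084
clock: 13.3
eef_pos: [0.553, 0.2727, 0.1862]
orientation: [3.14, -0.0, 1.698]
contact_force: [3.2, 0.3, 1.3]
opening: 0.0084
clock: 13.6
eef_pos: [0.5532, 0.2726, 0.1871]
orientation: [3.139, -0.001, 1.698]
contact_force: [4.6, 0.4, 6.7]
opening: 0.0078
t 13.6 pos [0.5532 0.2726 0.1871] yaw 97.29 F [4.6 0.4 6.7] op 0.0078
shift [-0.001  -0.0009  0.0011] turn units -0.002
```

```bash
python3 -m jog '[[[0,0.001,0,0,1],[0,0.001,-0.003,0,1],[0,0.001,-0.006,0,1],[0,0.001,-0.009,0,1],[0,0.001,-0.012,0,1]]]' 50
python3 -m jog '[[[0,0,-0.003,0,1],[0,0,-0.006,0,1],[0,0,-0.009,0,1],[0,0,-0.009,0,1]]]' 50
python3 -c "
from h import *
s=arm.observe();print(s['ft_torque'])"
```

```text
clock: 14.1
eef_pos: [0.5527, 0.2725, 0.1965]
orientation: [-3.139, 0.001, 1.698]
contact_force: [0.2, -0.1, -2.1]
opening: 0.0079
clock: 14.5
eef_pos: [0.5537, 0.2728, 0.2075]
orientation: [3.141, -0.0, 1.698]
contact_force: [0.2, 1.1, -3.6]
opening: 0.0074
[-0.0420212  -0.11119284 -0.01543511]
```

Weight only (about 3.5 N), so it is sliding freely. Finish the 28 mm lift, then check before pulling.

```bash
python3 -m jog '[[[0,0,-0.003,0,1],[0,0,-0.007,0,1],[0,0,-0.007,0,1],[0,0,-0.007,0,1]]]' 50
python3 - <<'E'
from h import *
go(.5525,.2715,.2145,97.3)
i=vision.read_camera('scene'); cv2.imwrite('pics/s4.png',cv2.resize(i[130:270,280:440],None,fx=4.5,fy=4.2,interpolation=cv2.INTER_CUBIC))
E
```

```text
clock: 14.9
eef_pos: [0.5536, 0.2727, 0.214]
orientation: [3.141, -0.0, 1.698]
contact_force: [-0.5, 0.5, -2.4]
opening: 0.0079
t 14.9 pos [0.5536 0.2727 0.214 ] yaw 97.3 F [-0.5  0.5 -2.4] op 0.0079
shift [-0.001  -0.0012 -0.0005] turn units -0.0
```

View pics/s4.png

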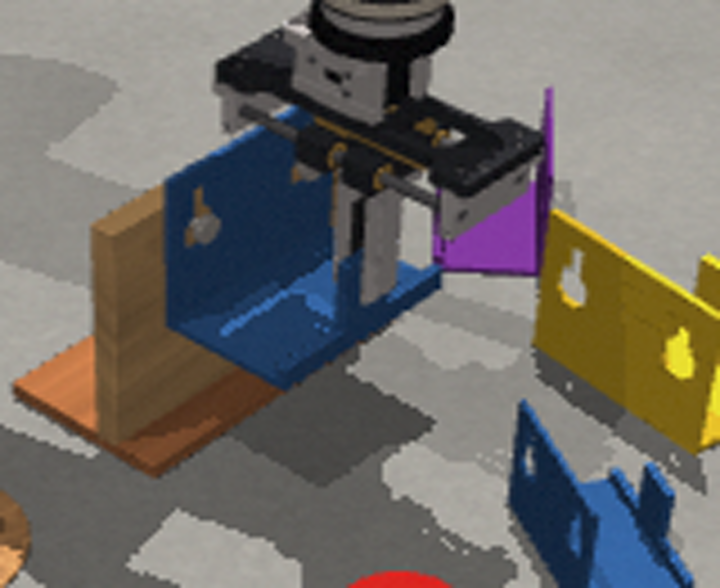

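The screw head, at crop (203,230), sits in the wide part with the slot visible above it. Pulling straight out slowly.

```bash
python3 -m jog '[[[0,0.002,0,0,1],[0,0.004,0,0,1],[0,0.006,0,0,1]]]' 50
python3 -m jog '[[[0,0.003,0,0,1],[0,0.007,0,0,1],[0,0.011,0,0,1],[0,0.015,0,0,1]]]' 50
python3 -m jog '[[[0,0.01,0,0,1],[0,0.02,0,0,1],[0,0.03,0,0,1],[0,0.035,0,0,1]]]' 50
python3 -c "
from h import *
go(.608,.279,.33,97.3)"
```

```text
clock: 15.25
eef_pos: [0.5596, 0.2734, 0.2135]
orientation: [-3.141, -0.0, 1.698]
contact_force: [-0.3, -0.1, -3.0]
opening: 0.0083
clock: 15.65
eef_pos: [0.5748, 0.2754, 0.2136]
orientation: [3.142, -0.0, 1.698]
contact_force: [0.6, 0.5, -3.3]
opening: 0.0075
clock: 16.05
eef_pos: [0.6103, 0.2798, 0.2134]
orientation: [3.141, 0.0, 1.698]
contact_force: [0.2, 0.5, -3.0]
opening: 0.0078
t 16.05 pos [0.6103 0.2798 0.2134] yaw 97.27 F [ 0.2  0.5 -3. ] op 0.0078
shift [-0.0005 -0.0024 -0.1166] turn units -0.004
```

Off the screws with no side force. Raise, then carry to the tray.

```bash
python3 -m jog '[[[0,0,-0.04,0,1],[0,0,-0.08,0,1],[0,0,-0.115,0,1],[0,0,-0.115,0,1]]]' 50
python3 -c "
from h import *
go(.4796,-.2764,.33,75)"
```

```text
clock: 16.45
eef_pos: [0.6106, 0.2803, 0.3367]
orientation: [3.128, -0.003, 1.698]
contact_force: [0.8, 1.1, -1.3]
opening: 0.0077
t 16.45 pos [0.6106 0.2803 0.3367] yaw 97.3 F [ 0.8  1.1 -1.3] op 0.0077
shift [-0.5356 -0.2007  0.0023] turn units 2.787
```

```bash
python3 -m jog '[[[-0.02,-0.0075,0,0.1,1],[-0.05,-0.019,0,0.3,1],[-0.09,-0.034,0,0.5,1],[-0.13,-0.049,0,0.8,1],[-0.17,-0.064,0,1,1],[-0.21,-0.079,0,1.2,1],[-0.25,-0.094,0,1.4,1],[-0.29,-0.109,0,1.6,1],[-0.33,-0.124,0,1.8,1],[-0.36,-0.135,0,2,1],[-0.38,-0.1425,0,2.1,1],[-0.39,-0.146,0,2.2,1]]]' 50
python3 -c "
from h import *
go(.4796,-.2764,.33,75)"
```

```text
clock: 17.65
eef_pos: [0.5129, -0.1273, 0.3264]
orientation: [-3.138, -0.0, 1.388]
contact_force: [-0.2, 0.6, -3.9]
opening: 0.0079
t 17.65 pos [ 0.5129 -0.1273  0.3264] yaw 79.51 F [-0.2  0.6 -3.9] op 0.0079
shift [-0.1526 -0.0056 -0.0036] turn units 0.564
```

```bash
python3 -m jog '[[[-0.04,-0.0015,0,0.2,1],[-0.08,-0.003,0,0.4,1],[-0.12,-0.0045,0,0.564,1],[-0.145,-0.0055,0,0.564,1],[-0.1525,-0.0055,0.03,0.564,1],[-0.1525,-0.0055,0.07,0.564,1],[-0.1525,-0.0055,0.11,0.564,1],[-0.1525,-0.0055,0.13,0.564,1],[-0.1525,-0.0055,0.13,0.564,1],[-0.1525,-0.0055,0.13,0.564,1]]]' 50
python3 - <<'E'
from h import *
go(.4796,-.2764,.133,75)
P=cam('wrist'); w=vision.read_camera('wrist'); i=vision.read_camera('scene')
cv2.imwrite('pics/s5.png',np.hstack([i[200:400,80:280].repeat(2,0).repeat(2,1),cv2.resize(w,(400,300))[:300].copy() if 0 else cv2.copyMakeBorder(cv2.resize(w,(400,300)),0,100,0,0,cv2.BORDER_CONSTANT)]))
E
```

```text
clock: 18.65
eef_pos: [0.4813, -0.2741, 0.1982]
orientation: [-3.141, -0.001, 1.313]
contact_force: [0.7, 0.1, -3.0]
opening: 0.0074
t 18.65 pos [ 0.4813 -0.2741  0.1982] yaw 75.22 F [ 0.7  0.1 -3. ] op 0.0074
shift [-0.0027 -0.001   0.0652] turn units 0.028
```

View pics/s5.png

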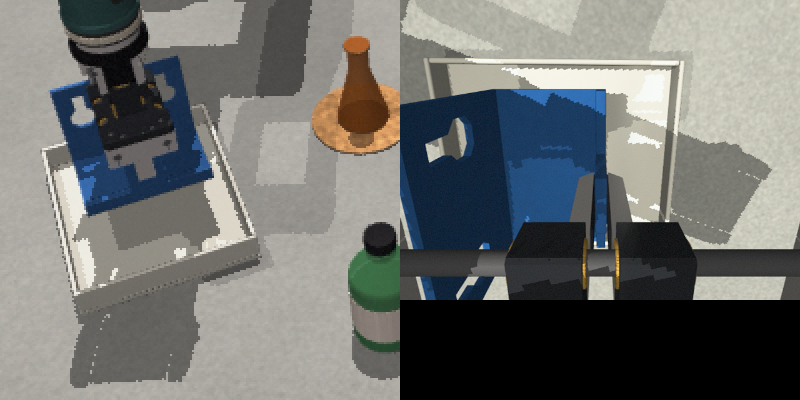

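The shelf is held upright, square to the tray and above it, with clearance to every wall. Lowering until it touches.

```bash
python3 -m jog '[[[-0.002,-0.001,0.02,0,1],[-0.002,-0.001,0.04,0,1],[-0.002,-0.001,0.054,0,1],[-0.002,-0.001,0.059,0,1],[-0.002,-0.001,0.061,0,1],[-0.002,-0.001,0.061,0,1]]]' 50
python3 -m jog '[[[0,0,0.002,0,1],[0,0,0.003,0,1],[0,0,0.003,0,1]]]' 50
python3 -m jog '[[[0,0,0.001,0,1],[0,0,0.001,0,1]]]' 50
```

```text
clock: 19.35
eef_pos: [0.4801, -0.2766, 0.1385]
orientation: [3.14, 0.0, 1.312]
contact_force: [-0.2, -0.3, -2.7]
opening: 0.0074
clock: 19.65
eef_pos: [0.4797, -0.2764, 0.1349]
orientation: [3.141, 0.0, 1.312]
contact_force: [0.0, 0.7, -2.6]
opening: 0.0077
clock: 19.85
eef_pos: [0.4798, -0.2765, 0.1339]
orientation: [3.141, 0.0, 1.312]
contact_force: [0.6, 0.5, -2.4]
opening: 0.0078
```

```bash
python3 -m jog '[[[0,0,0.001,0,1],[0,0,0.001,0,1]]]' 50
python3 -m jog '[[[0,0,0.001,0,1],[0,0,0.001,0,1]]]' 50
```

```text
clock: 20.05
eef_pos: [0.4798, -0.2764, 0.1339]
orientation: [3.141, 0.0, 1.312]
contact_force: [-2.2, 1.5, 4.6]
opening: 0.0077
clock: 20.25
eef_pos: [0.4798, -0.2765, 0.1339]
orientation: [3.141, 0.0, 1.312]
contact_force: [-3.0, 2.0, 7.8]
opening: 0.0073
```

Contact. Release gently and rise.

```bash
python3 -m jog '[[[0,0,-0.0005,0,1],[0,0,-0.0005,0,0.8],[0,0,-0.0005,0,0.4],[0,0,-0.0005,0,0.4],[0,0,-0.0005,0,0.4],[0,0,-0.0005,0,0.4]]]' 8
python3 -m jog '[[[0,0,-0.01,0,0.4],[0,0,-0.03,0,0.4],[0,0,-0.07,0,0.4],[0,0,-0.11,0,0.4],[0,0,-0.15,0,0.4],[0,0,-0.15,0,0.4],[0,0,-0.15,0,0.4]]]'
python3 - <<'E'
from h import *
i=vision.read_camera('scene'); P=cam('wrist'); w=vision.read_camera('wrist')
cv2.imwrite('pics/s6.png',np.hstack([i[180:420,60:340].repeat(2,0).repeat(2,1)[:, :480],cv2.copyMakeBorder(cv2.resize(w,(320,240)),0,240,0,0,cv2.BORDER_CONSTANT)]))
E
```

```text
clock: 20.85
eef_pos: [0.4796, -0.2763, 0.1319]
orientation: [-3.141, -0.0, 1.312]
contact_force: [0.6, -0.0, -0.5]
opening: 0.0282
clock: 21.55
eef_pos: [0.48, -0.2766, 0.2842]
orientation: [3.138, 0.001, 1.312]
contact_force: [0.7, -0.8, -1.4]
opening: 0.0282
```

View pics/s6.png

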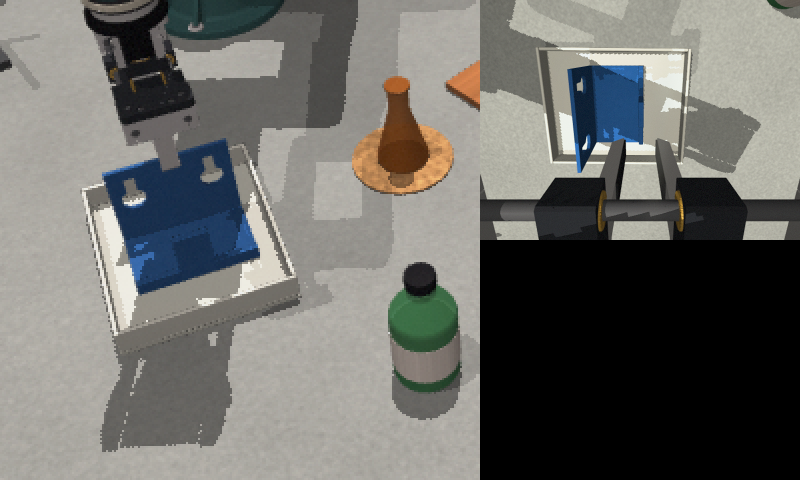

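The shelf stands upright and flat inside the tray, clear of its walls, and the flask is upright on the mat. The gripper touches nothing. Handing in.

```bash
python3 -c "
from workcell import arm
print(arm.hand_in())"
```

```text
the job is handed in; nothing more can be done
None
```

The job is done and handed in at about 22 s of the 61 s allowed.

- **Flask:** I took the amber flask off the shelf by its neck and set it on the cork mat first. In the last picture it stands upright near the middle of the mat.
- **Shelf:** I gripped the tab and lifted the shelf 28 mm with only its weight on the wrist. A picture showed a screw head in the wide part of its keyhole. I then pulled it straight off with under 1 N of side force. In the last picture it stands upright and flat on the tray floor, clear of the walls.
- **Checks:** No force reading passed about 9 N. The gripper touched nothing at the end. I never moved near the clear flask, the bottle or the jar. The last picture shows only the bottle in place; I did not look at the clear flask and the jar again after the flask was placed.
- **Disagreements:** The opening on the flask's neck read about 30 mm, though the neck is given as 26 mm, but the flask did not slip. Estimates of the mat's centre differed by up to 8 mm between cameras, well inside the 32 mm margin.

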